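Set the shoe dryer to green and start it

ROBOT

A 6-joint arm with a two-finger parallel gripper is mounted at the origin on the work surface. World frame = base frame: x ahead of the robot, y to its left, z up, the work surface at z = 0. Lengths are in m, angles in rad, forces in N, time in s.
With the tool pointing down it reaches from about 0.25 to 0.775 m from the base axis. Payload 4 kg.
Tool frame: the origin (TCP) lies at the very end of the fingers, on their centre line; the grasp point (between the pads) lies 19 mm behind it (r.grasp_offset is the distance from the TCP to the grasp point, in m); z points along the fingers, y is the line along which they close (so a half turn about z gives the same grasp; the last joint's range is limited). The gripper opens to 94 mm and grips with 3 to 60 N. Pads are 16 mm wide; open, the fingers measure 119 mm over their backs; the gripper's body (75 mm by 177 mm) begins 78 mm behind the grasp point.
Start: joints at [-1.333, 0.087, 1.371, -0, 1.684, -0.103], TCP at [0.184, -0.518, 0.206] pointing down, gripper open.
Joint ranges: [-3.1, 3.1], [-0.76, 2.03], [0.27, 2.55], [-1.08, 4.22], [0.17, 2.65], [-2.57, 2.57]. Speed limits (rad/s): [2.79, 2.79, 3.14, 3.14, 3.14, 3.14].

INTERFACE

Orientations are given as a unit quaternion [w, x, y, z].
In Python, from plant import r, snapshot, camera_info, job, recognise, outline_of gives the robot as it stands.
- The arm moves only by the tool apply_moves, never from a script. Its arguments are lists of equal length, an entry for each row: "delta_pos": the shift along the world's x, y, z normalised to -1 to 1, where 1 is 10 cm, a list of three; "spin": the turn about the world's z normalised to -1 to 1, where 1 is 180 degrees. In form: {"delta_pos": [[dx, dy, dz], ...], "spin": [spin, ...]}. A call has 1 to 10 rows; each row is the pose to reach, as a shift and turn from the pose commanded when the call began, turning the shorter way round; what a row does not reach only later rows make up. A row lasts 1/10 s, in which the tool goes at most 50 mm and 8.59 degrees, less where a joint would pass 70% of its speed; a pose out of reach is approached as far as the arm can. A call with a number of a shift or a turn outside -1 to 1 is refused whole. A call with a gripper value outside its range is refused whole. "hand" is the opening in per cent of the stroke, from 0 (shut) to 100 (fully open), set as the call begins (left out, the last holds). The fingers move at their own pace and stop on an object; the grip force is fixed at half the most. Time passes only in rows, so rows that repeat a pose let the fingers close. It gives the time, the measured TCP pose, the force, the opening and the grip force at its end, in the units of the state.
- r.get_state(): the state, without advancing time (a new reading comes with each control period).
- snapshot(name): name is "side" or "top"; returns (picture, depth): 420x560x3 uint8, blue, green, red; 420x560 float32, m along the optical axis (not along the pixel's ray), 0 where there is no reading.
- camera_info(name): a dict with "camera_matrix" (3x3 intrinsics, pixels), "D" ([k1, k2, p1, p2, k3] as OpenCV has them; the pictures are not rectified), "T" (4x4, takes a point from camera to world coordinates). Camera axes: x right, y down, z forward; pixel columns grow to the right and rows downward; lengths in m; the calibration is good to about 2 mm. A picture is of the moment at which its call begins. camera_info takes no time and is no camera call.
- job.hand_in(): hands the job in; it is judged then, once.
Trained networks look in the newest picture that a camera, given by its name, has taken for a name from the list of things; names that differ only in an ending like _2 or _b are one class to them, and where a whole thing is asked for, a point or a joint stands for the part that bears it (a point fixed in the world has none). Each returns a list of dicts, best first, with "conf" (0 to 1); they miss things now and then, are a little off and sometimes report something else, mostly with a low value. They report only what shows in the picture. A call takes as long as a camera call.
- recognise(query, camera): "centre" ([column, row] as shares, 0 to 1, of the picture: columns of its width, rows of its height, amid what is visible of it).
- outline_of(query, camera): "region" (420x560 bool, what is visible of it) and "centre" ([column, row] as shares, 0 to 1, of the picture: columns of its width, rows of its height, amid what is visible of it).
The state is a dict: "clock": time; "q": joint angles; "joint_vel": joint speeds; "joint_efforts": joint torques, N m; "eef_pos": TCP position; "eef_rot": TCP orientation; "ft_force": force on the tool from outside, world axes, zero at the start; "wrist_torque": the same for the moment, N m; "opening": opening from 0.0 (shut) to 1.0 (fully open); "finger_force": force on a finger pad.
Only numpy, scipy, OpenCV 4.12 (cv2) and the standard library are available. Lean on these libraries where they do the work, as an engineer would, in place of code of your own. Each camera call takes 0.05 s, during which the arm holds its last target. There are 200 camera calls.

TASK

Start the shoe dryer on its green programme: with a fingertip, roll its knurled wheel towards the dryer's front, click by click, until the green mark has clicked in at the white pointers, and only then press the orange start button all the way in and let it come back up. Stroke the wheel gently without pinching it, and leave everything else on the bench where it is.

Things in the scene. Friction and masses are not known exactly. Their poses are not given: they have to be found in the camera images.
- dryer: Ivory shoe dryer, a box 150 (x) x 240 (y) x 110 mm high, fixed to the bench. Origin at the centre of its underside; its own x points from its front (a grey grille) to its back, y to its left, z up. Two grey ribbed ducts lie folded behind it, below the top, 50 mm out from its back face. On its flat top is a dark control panel with the wheel on the left and the start button on the right.
- wheel_top (a point): Fixed point at the very top of the knurled wheel, 120 mm above the bench, at x = -25, y = 50 mm from the dryer's origin, between two white pointers; axes as the dryer's. The wheel is dark grey, 56 mm in diameter, 20 mm wide, on edge in a slot with its axle level along the dryer's y; only its top 10 mm stands above the panel, beside rails 4 mm high.
- wheel (a joint): Wheel angle, rad; grows as its top rolls to the dryer's front (-x), 28 mm of rim per rad. Detents every 0.349 rad, each with a coloured bar then on top: white 0, yellow 0.349, blue 0.698, green 1.047, red 1.396. Starts on yellow or blue. A click takes about 2 N along the rim; past halfway the wheel pulls itself into the next one. A press of 4 to 10 N grips enough; over 35 N is too rough.
- green_mark (a point): Centre of the green bar on the wheel's rim; it turns with the wheel and reaches wheel_top when green is set.
- start_top (a point): Centre of the top face of the orange start button, 30 mm in diameter, which stands 12 mm above the panel when it is out, at x = -25, y = -55 mm from the dryer's origin. It moves with the button.
- start (a joint): Start button travel in m: 0 out, 0.005 fully in; a spring returns it. Fully in takes 5 N straight down.
- key_box: Stainless steel key box with a push-button latch, 160 x 120 x 54 mm, loose, to the right of the dryer. Origin at the centre of its underside. Leave it.
- umbrella_handle: Pink plastic hooked umbrella handle with a steel stub, about 165 x 80 mm and 23 mm thick, lying loose at the far right. Origin on its straight part, at the bench. Leave it.
- coaster: Round wooden coaster, 94 mm across, 8 mm thick, loose, in front of the dryer. Origin at the centre of its underside. Leave it.
- shoe_grip: Pale blue U-shaped silicone heel grip, about 60 x 75 x 6 mm, loose, in front of the dryer. Origin in the middle of the U, at the bench. Leave it.
- polish_tin: Round shoe-polish tin, red with a brass lid, 75 mm across, 25 mm high, loose, in front of the dryer. Origin at the centre of its underside. Leave it.
- hanko_tube: Black lacquered hanko tube, 22 mm thick, 72 mm long, lying loose at the far left along its own x. Origin under its middle. Leave it.
- drawer_box: Small dark wooden case, 100 x 120 x 60 mm, fixed, to the left of the dryer, with one shut drawer facing its own -x. Origin at the centre of its underside. Leave it.
- drawer (a joint): How far the small drawer is pulled out, in m (0 shut). Leave it shut.

How it is judged:
On the way, in this order (a step that is already met when the one before it is completed fails the run):
1. the wheel has clicked into the green detent (value of joint wheel between 0.947 and 1.147 rad), for 0.3 s.
2. the start button is pressed fully in (value of joint start above 0.0043 m), for 0.05 s.
At the end, for the whole second after the job is handed in: The wheel rests in the green detent (within 0.1 rad of 1.047), the start button was pressed in after that and has come back up, and nothing else was disturbed (all of step 1 and velocity of joint wheel between -0.1 and 0.1 rad/s and value of joint start below 0.001 m); the robot touches nothing.
It fails at once if the start button is pressed while the wheel is not in the green detent (value of joint start above 0.003 m and (value of joint wheel below 0.9 rad or value of joint wheel above 1.2 rad)).
It fails at once if the wheel is pinched or pressed with more than 35 N (contact force between the fingers and wheel above 35 N).
It fails at once if something else on the bench is lifted or moved by more than 15 mm, or the small drawer is pulled out by more than 10 mm (distance of any of key_box, umbrella_handle, coaster, shoe_grip, polish_tin, hanko_tube from where it was at the start of the episode above 0.015 m or value of joint drawer above 0.01 m).
It also fails if it takes over 45 s, if anything falls off the work surface, if the arm or the gripper's body presses on something with over 40 N, if the wrist force passes 120 N, or if a joint passes its speed limit or range.

## Working session

There is one attempt and no reset: what is moved stays moved. The work goes in short steps, Python scripts to look and compute and a tool call to move; the robot and the scene stay as the last step left them, time stands still between calls to the robot, and variables do not carry over. Pictures are saved under pics/ and viewed, at most 10 in all, crops included, and the job is handed in when it is done.

Besides the shell and the picture viewer there is one more tool, called after "Request:" by a JSON object that holds its "name" and its "arguments", one argument or row to a line. apply_moves: Moves the arm, as the interface text tells. Scaled input: -1 to 1 covers 10 cm each way for a shift and 180 degrees each way for a turn. Its arguments: {"type":"object","properties":{"delta_pos":{"type":"array","items":{"type":"array","items":{"type":"number"}}},"spin":{"type":"array","items":{"type":"number"}},"hand":{"type":"number"}},"required":["delta_pos","spin"]}

```bash
mkdir -p pics; cat > h.py <<'E'
import numpy as np, cv2
from plant import r, snapshot, camera_info, job, recognise, outline_of
def world(px, depth_val, cam):
    c=camera_info(cam); K=np.array(c["camera_matrix"]); D=np.array(c["D"]); T=np.array(c["T"])
    n=cv2.undistortPoints(np.array(px,float).reshape(-1,1,2),K,D).reshape(-1,2)
    d=np.array(depth_val,float).reshape(-1,1)
    p=np.hstack([n*d,d]); return p@T[:3,:3].T+T[:3,3]
def onplane(px,z,cam):
    T=np.array(camera_info(cam)["T"]); p=world(px,np.ones(len(np.reshape(px,(-1,2)))),cam); o=T[:3,3]
    return o+(p-o)*((z-o[2])/(p[:,2]-o[2]))[:,None]
def project(P,cam):
    c=camera_info(cam); T=np.linalg.inv(np.array(c["T"]))
    return cv2.projectPoints(np.array(P,float).reshape(-1,1,3),cv2.Rodrigues(T[:3,:3])[0],T[:3,3],np.array(c["camera_matrix"]),np.array(c["D"]))[0].reshape(-1,2)
E
python3 - <<'E'
from h import *
for cam in ("top","side"):
    im,d=snapshot(cam); cv2.imwrite(f"pics/{cam}0.png",im)
    print(cam,np.round(camera_info(cam)["T"],3).tolist())
    for q,z in (("dryer",.11),("wheel",.12),("start",.122),("green_mark",.12),("drawer_box",.06),("key_box",.054)):
        for o in outline_of(q,cam)[:2]:
            c=np.array(o["centre"])*[560,420]
            print(q,round(o["conf"],2),c.round(1),onplane(c,z,cam).round(3),o["region"].sum())
s=r.get_state(); print(s["eef_pos"],s["eef_rot"],s["clock"],s["ft_force"])
E
```

```text
top [[0.01, -0.998, 0.065, 0.462], [-1.0, -0.01, -0.011, 0.025], [0.012, -0.065, -0.998, 1.173], [0.0, 0.0, 0.0, 1.0]]
dryer 0.94 [284.3 213. ] [[ 0.525 -0.017  0.11 ]] 5846
wheel 0.53 [274.7 235.2] [[0.463 0.009 0.12 ]] 93
start 0.64 [307.2 219.7] [[ 0.506 -0.079  0.122]] 79
drawer_box 0.57 [209.6 233.7] [[0.466 0.194 0.06 ]] 1572
key_box 0.85 [356.1 187.4] [[ 0.605 -0.229  0.054]] 2396
key_box 0.28 [323.  267.6] [[ 0.372 -0.132  0.054]] 482
side [[-0.936, -0.231, 0.267, 0.164], [-0.352, 0.655, -0.669, 0.925], [-0.02, -0.72, -0.694, 1.026], [0.0, 0.0, 0.0, 1.0]]
dryer 0.94 [282.  207.4] [[0.499 0.036 0.11 ]] 6328
wheel 0.58 [284.  206.2] [[0.492 0.04  0.12 ]] 6427
wheel 0.4 [299.8 204.9] [[0.457 0.023 0.12 ]] 104
start 0.62 [296.2 176.6] [[ 0.499 -0.072  0.122]] 89
drawer_box 0.59 [268.1 283.1] [[0.462 0.229 0.06 ]] 2575
key_box 0.59 [272.9 154.4] [[ 0.621 -0.219  0.054]] 1350
key_box 0.31 [296.5 206.6] [[ 0.485 -0.034  0.054]] 107
[ 0.183844   -0.51840616  0.20554138] [7.28981992e-05 9.85518595e-01 1.69567371e-01 1.92168541e-05] 0.7 [0.65390411 0.48912032 0.26485616]
```

```bash
python3 - <<'E'
from h import *
t=cv2.imread("pics/top0.png"); s=cv2.imread("pics/side0.png")
a=cv2.resize(t[170:270,215:345],None,fx=4,fy=4,interpolation=cv2.INTER_CUBIC)[:, :]
b=cv2.resize(s[150:250,235:345],None,fx=3.6,fy=3.6,interpolation=cv2.INTER_CUBIC)
o=np.zeros((600,800,3),np.uint8); o[:300,:390]=cv2.resize(a,(390,300)); o[:300,400:730]=cv2.resize(b,(330,300))
o[300:,:400]=cv2.resize(t,(400,300)); o[300:,400:]=cv2.resize(s,(400,300)); cv2.imwrite("pics/m0.png",o)
# top face from depth
_,d=snapshot("top"); snapshot
for cam in ("top","side"):
    im,d=snapshot(cam); v,u=np.nonzero(d>0); P=world(np.c_[u,v],d[v,u],cam)
    m=(abs(P[:,2]-.11)<.006)&(np.hypot(P[:,0]-.52,P[:,1]+.02)<.17)
    Q=P[m]; (c,sz,an)=cv2.minAreaRect(Q[:,:2].astype(np.float32)); print(cam,m.sum(),np.round(c,4),np.round(sz,3),an,np.median(Q[:,2]))
    mask=np.zeros((420,560),np.uint8)
E
```

```text
top 4406 [ 0.5242 -0.0175] [0.189 0.235] 19.54875373840332 0.1100438656923397
side 3616 [ 0.5235 -0.0124] [0.188 0.239] 19.66863441467285 0.11061358694352119
```

View pics/m0.png

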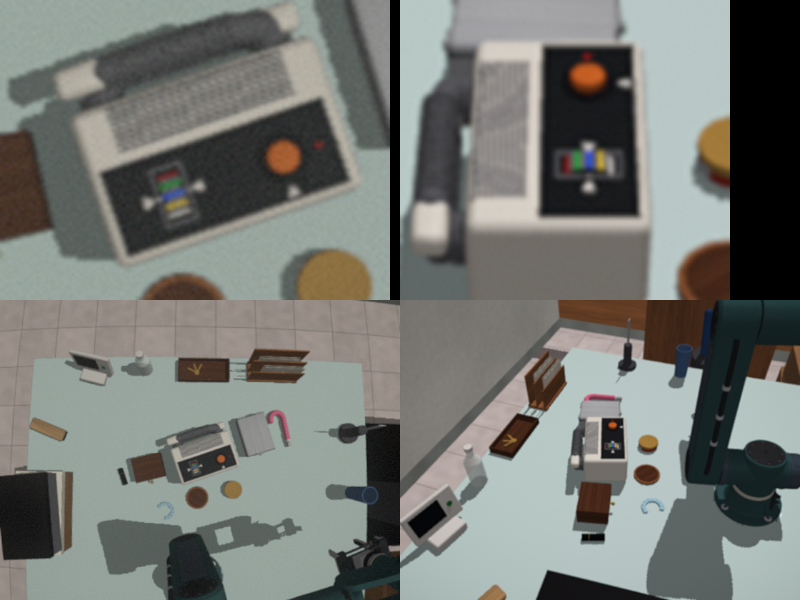

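Blue sits between the white pointers (crop ≈(174,195), i.e. full-frame ≈(273,235)), so the wheel needs one click. The button is at ≈(309.7,222.3) in the top picture and the panel is clear.

```bash
python3 - <<'E'
from h import *
def cen(im,x0,x1,y0,y1,f):
    h=cv2.cvtColor(im,cv2.COLOR_BGR2HSV).astype(int); m=np.zeros(h.shape[:2],bool); m[y0:y1,x0:x1]=f(h)[y0:y1,x0:x1]
    v,u=np.nonzero(m); return np.array([u.mean(),v.mean()]),len(u)
org=lambda h:(h[...,0]>3)&(h[...,0]<16)&(h[...,1]>150)&(h[...,2]>120)
blu=lambda h:(h[...,0]>105)&(h[...,0]<130)&(h[...,1]>110)&(h[...,2]>60)
for cam,B,W in (("top",(295,325,208,236),(262,285,222,248)),("side",(285,310,165,190),(285,312,193,215))):
    im=cv2.imread(f"pics/{cam}0.png")
    b,n=cen(im,*B,org); w,k=cen(im,*W,blu)
    pb=onplane(b,.121,cam)[0]; pw=onplane(w,.1195,cam)[0]; dv=pw-pb
    print(cam,n,k,b,w,pb.round(4),pw.round(4),np.linalg.norm(dv[:2]),np.degrees(np.arctan2(-dv[0],dv[1])))
a=np.radians(19.6);R=np.array([[np.cos(a),-np.sin(a)],[np.sin(a),np.cos(a)]])
for cam in ("top","side"):   # dryer front/left/right edges from depth
    im,d=snapshot(cam); v,u=np.nonzero(d>0); P=world(np.c_[u,v],d[v,u],cam)
    m=(abs(P[:,2]-.11)<.006)&(np.hypot(P[:,0]-.52,P[:,1]+.02)<.17); L=P[m][:,:2]@R
    x0=np.percentile(L[:,0],.5); y0,y1=np.percentile(L[:,1],[.5,99.5]); c=np.array([x0+.075,(y0+y1)/2])
    print(cam,y1-y0,"wheel",R@(c+[-.025,.05]),"btn",R@(c+[-.025,-.055]))
E
```

```text
top 85 13 [309.16470588 221.75294118] [272.23076923 234.38461538] [ 0.5008 -0.0848  0.121 ] [0.4656 0.0152 0.1195] 0.10598608382179907 19.38550773543274
side 70 12 [297.2        174.61428571] [297.5 203.5] [ 0.4999 -0.0818  0.121 ] [0.4645 0.0193 0.1195] 0.10709552323051537 19.305407550425414
top 0.23107675847801218 wheel [0.46733288 0.01557477] btn [ 0.5025553  -0.08334126]
side 0.23135577159500192 wheel [0.46637984 0.02117375] btn [ 0.50160225 -0.07774229]
```

Request:
{"name": "apply_moves", "arguments": {
  "delta_pos": [
    [0.19,0.33,0],
    [0.38,0.67,0],
    [0.57,1,0],
    [0.57,1,0]
  ],
  "spin": [0,0,0,0],
  "hand": 0
}}

```text
clock: 1.35
eef_pos: [0.2426, -0.4155, 0.2061]
eef_rot: [0.0, 0.985, 0.172, 0.001]
ft_force: [0.1, 0.1, 0.8]
opening: 0.699
finger_force: 0.0
```

Request:
{"name": "apply_moves", "arguments": {
  "delta_pos": [
    [0.19,0.33,0],
    [0.38,0.67,0],
    [0.57,1,0]
  ],
  "spin": [0,0,0]
}}

```text
clock: 1.65
eef_pos: [0.298, -0.3181, 0.2056]
eef_rot: [0.0, 0.986, 0.169, -0.0]
ft_force: [-0.9, 0.2, 0.2]
opening: 0.44
finger_force: 0.0
```

Request:
{"name": "apply_moves", "arguments": {
  "delta_pos": [
    [0.19,0.33,0],
    [0.38,0.67,0],
    [0.57,1,0]
  ],
  "spin": [0,0,0]
}}

```text
clock: 1.95
eef_pos: [0.3554, -0.2179, 0.2057]
eef_rot: [0.001, 0.986, 0.169, 0.0]
ft_force: [0.2, 0.1, 0.8]
opening: 0.187
finger_force: 0.0
```

Request:
{"name": "apply_moves", "arguments": {
  "delta_pos": [
    [0.19,0.33,0],
    [0.38,0.67,0],
    [0.57,1,0]
  ],
  "spin": [0,0,0]
}}

```text
clock: 2.25
eef_pos: [0.4127, -0.1178, 0.2058]
eef_rot: [0.001, 0.986, 0.169, 0.0]
ft_force: [-0.4, -0.2, 0.5]
opening: 0.006
finger_force: 0.0
```

Request:
{"name": "apply_moves", "arguments": {
  "delta_pos": [
    [0.19,0.33,0],
    [0.38,0.67,0],
    [0.57,1,0],
    [0.57,1,0],
    [0.57,1,0]
  ],
  "spin": [0,0,0,0,0]
}}

```text
clock: 2.75
eef_pos: [0.4691, -0.0186, 0.2053]
eef_rot: [0.0, 0.985, 0.17, -0.0]
ft_force: [-0.7, -0.5, 0.1]
opening: -0.0
finger_force: 0.0
```

Request:
{"name": "apply_moves", "arguments": {
  "delta_pos": [
    [0.01,0.38,0],
    [0.01,0.38,-0.35],
    [0.01,0.38,-0.7],
    [0.01,0.38,-0.7],
    [0.01,0.38,-0.7]
  ],
  "spin": [0,0,0,0,0]
}}

```text
clock: 3.25
eef_pos: [0.4695, 0.0183, 0.1357]
eef_rot: [0.0, 0.986, 0.169, -0.0]
ft_force: [-0.6, -0.2, 0.4]
opening: 0.003
finger_force: 0.0
```

```bash
python3 - <<'E'
from h import *
o=[]
for cam,(x,y) in (("top",(215,170)),("side",(235,140))):
    im,_=snapshot(cam); o.append(cv2.resize(im[y:y+100,x:x+130],(400,308),interpolation=cv2.INTER_CUBIC))
cv2.imwrite("pics/m1.png",np.hstack(o)); print(r.get_state()["eef_pos"])
E
```

```text
[0.47114381 0.01854911 0.13788035]
```

View pics/m1.png

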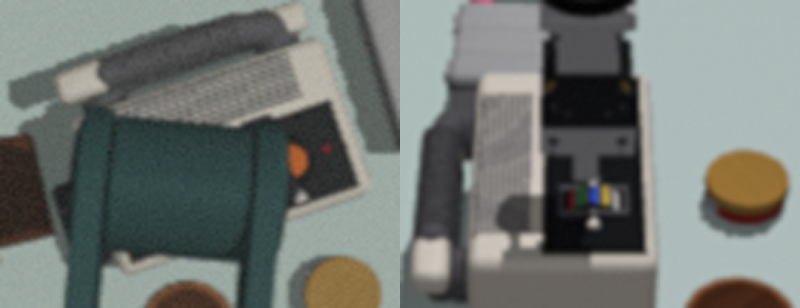

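The closed fingertips (side crop ≈(590,180)) hang just above the wheel, whose blue bar is still at the pointers. Next I'll feel downwards.

Request:
{"name": "apply_moves", "arguments": {
  "delta_pos": [
    [0,0,-0.1],
    [0,0,-0.13],
    [0,0,-0.13],
    [0,0,-0.13]
  ],
  "spin": [0,0,0,0]
}}

```text
clock: 3.75
eef_pos: [0.4699, 0.0196, 0.1226]
eef_rot: [0.0, 0.986, 0.17, 0.0]
ft_force: [0.1, 0.0, 0.1]
opening: 0.011
finger_force: 0.0
```

Request:
{"name": "apply_moves", "arguments": {
  "delta_pos": [
    [0,0,-0.01],
    [0,0,-0.01]
  ],
  "spin": [0,0]
}}

```text
clock: 3.95
eef_pos: [0.4699, 0.0197, 0.1215]
eef_rot: [0.0, 0.986, 0.17, 0.0]
ft_force: [0.5, 0.3, 0.6]
opening: 0.002
finger_force: 0.0
```

Request:
{"name": "apply_moves", "arguments": {
  "delta_pos": [
    [0,0,-0.01],
    [0,0,-0.01]
  ],
  "spin": [0,0]
}}

```text
clock: 4.15
eef_pos: [0.4698, 0.0197, 0.1204]
eef_rot: [0.0, 0.986, 0.17, -0.0]
ft_force: [0.7, -0.7, -0.8]
opening: 0.008
finger_force: 0.0
```

Request:
{"name": "apply_moves", "arguments": {
  "delta_pos": [
    [0,0,-0.005],
    [0,0,-0.005]
  ],
  "spin": [0,0]
}}

```text
clock: 4.35
eef_pos: [0.4699, 0.0197, 0.1203]
eef_rot: [0.0, 0.986, 0.17, 0.0]
ft_force: [-0.4, -0.2, 0.4]
opening: 0.009
finger_force: 0.6
```

Request:
{"name": "apply_moves", "arguments": {
  "delta_pos": [
    [0,0,-0.005],
    [0,0,-0.005]
  ],
  "spin": [0,0]
}}

```text
clock: 4.55
eef_pos: [0.47, 0.0197, 0.1202]
eef_rot: [0.0, 0.986, 0.17, 0.0]
ft_force: [-0.9, 0.5, 3.8]
opening: 0.008
finger_force: 2.0
```

Request:
{"name": "apply_moves", "arguments": {
  "delta_pos": [
    [0,0,-0.005],
    [0,0,-0.005]
  ],
  "spin": [0,0]
}}

```text
clock: 4.75
eef_pos: [0.4702, 0.0197, 0.1201]
eef_rot: [0.0, 0.986, 0.17, 0.001]
ft_force: [-1.9, -0.4, 5.7]
opening: 0.009
finger_force: 3.0
```

Request:
{"name": "apply_moves", "arguments": {
  "delta_pos": [
    [-0.01,-0.003,-0.001],
    [-0.02,-0.007,-0.001],
    [-0.03,-0.01,-0.001],
    [-0.04,-0.014,-0.001]
  ],
  "spin": [0,0,0,0]
}}

```text
clock: 5.15
eef_pos: [0.467, 0.0186, 0.1201]
eef_rot: [-0.0, 0.985, 0.17, 0.002]
ft_force: [0.8, 2.0, 5.8]
opening: 0.006
finger_force: 3.1
```

Request:
{"name": "apply_moves", "arguments": {
  "delta_pos": [
    [-0.01,-0.003,0],
    [-0.02,-0.007,0],
    [-0.03,-0.01,0],
    [-0.04,-0.014,0],
    [-0.05,-0.018,0],
    [-0.05,-0.018,0]
  ],
  "spin": [0,0,0,0,0,0]
}}

```text
clock: 5.75
eef_pos: [0.461, 0.0165, 0.1201]
eef_rot: [0.0, 0.986, 0.17, 0.001]
ft_force: [-2.2, 0.8, 6.8]
opening: 0.006
finger_force: 3.7
```

Request:
{"name": "apply_moves", "arguments": {
  "delta_pos": [
    [0,0,0.05],
    [0,0,0.2],
    [-0.2,0,0.6],
    [-0.3,0,1],
    [-0.3,0,1]
  ],
  "spin": [0,0,0,0,0]
}}

```text
clock: 6.25
eef_pos: [0.4326, 0.016, 0.2248]
eef_rot: [0.002, 0.986, 0.169, 0.005]
ft_force: [1.5, 0.1, -0.2]
opening: 0.005
finger_force: 0.0
```

```bash
python3 - <<'E'
from h import *
o=[]
for cam,(x,y) in (("top",(215,170)),("side",(235,140))):
    im,_=snapshot(cam); o.append(cv2.resize(im[y:y+100,x:x+130],(400,308),interpolation=cv2.INTER_CUBIC))
    for g in recognise("green_mark",cam)[:2]:
        c=np.array(g["centre"])*[560,420]; print(cam,g["conf"],c,onplane(c,.12,cam))
cv2.imwrite("pics/m2.png",np.hstack(o)); print(r.get_state()["eef_pos"])
E
```

```text
side 0.61 [297.08  198.996] [[0.47052537 0.00483339 0.12      ]]
[0.4301043  0.01634135 0.21701868]
```

View pics/m2.png

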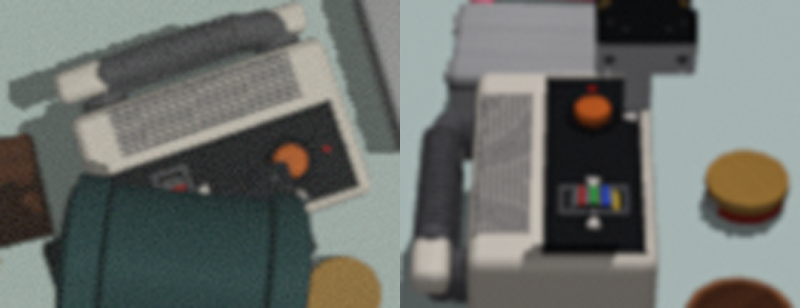

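Green is now between the pointers (side crop (594,195)), with blue and yellow shifted towards the front. Next comes the start button.

Request:
{"name": "apply_moves", "arguments": {
  "delta_pos": [
    [0.35,-0.5,0],
    [0.7,-0.99,-0.2],
    [0.7,-0.99,-0.5],
    [0.7,-0.99,-0.87],
    [0.7,-0.99,-0.87],
    [0.7,-0.99,-0.87]
  ],
  "spin": [0,0,0,0,0,0]
}}

```text
clock: 7.05
eef_pos: [0.4997, -0.0822, 0.1303]
eef_rot: [-0.001, 0.986, 0.17, -0.002]
ft_force: [0.5, 0.1, 0.6]
opening: 0.004
finger_force: 0.0
```

Request:
{"name": "apply_moves", "arguments": {
  "delta_pos": [
    [0,0,-0.05],
    [0,0,-0.08],
    [0,0,-0.1],
    [0,0,-0.12],
    [0,0,-0.135],
    [0,0,-0.135],
    [0,0,-0.135]
  ],
  "spin": [0,0,0,0,0,0,0]
}}

```text
clock: 7.75
eef_pos: [0.5014, -0.0824, 0.1192]
eef_rot: [0.0, 0.986, 0.17, 0.001]
ft_force: [-0.2, 1.3, 3.6]
opening: -0.0
finger_force: 1.7
```

Request:
{"name": "apply_moves", "arguments": {
  "delta_pos": [
    [0,0,-0.015],
    [0,0,-0.03],
    [0,0,-0.03],
    [0,0,-0.03]
  ],
  "spin": [0,0,0,0]
}}

```text
clock: 8.15
eef_pos: [0.5014, -0.0824, 0.1172]
eef_rot: [0.0, 0.986, 0.17, 0.001]
ft_force: [-2.2, 1.8, 9.3]
opening: 0.005
finger_force: 4.6
```

Request:
{"name": "apply_moves", "arguments": {
  "delta_pos": [
    [0,0,-0.015],
    [0,0,-0.015],
    [0,0,-0.015]
  ],
  "spin": [0,0,0]
}}

```text
clock: 8.45
eef_pos: [0.5015, -0.0824, 0.1171]
eef_rot: [0.0, 0.985, 0.17, 0.001]
ft_force: [-3.5, 2.4, 13.9]
opening: 0.006
finger_force: 7.2
```

The button has bottomed at 0.117 m. I'll retreat and check.

Request:
{"name": "apply_moves", "arguments": {
  "delta_pos": [
    [0,0,0.1],
    [0,0,0.3],
    [-0.2,-0.3,0.7],
    [-0.5,-0.7,1],
    [-0.8,-1,1],
    [-0.8,-1,1],
    [-0.8,-1,1]
  ],
  "spin": [0,0,0,0,0,0,0]
}}

```text
clock: 9.15
eef_pos: [0.42, -0.1833, 0.2133]
eef_rot: [-0.0, 0.986, 0.168, -0.0]
ft_force: [-0.2, 0.5, -0.8]
opening: 0.004
finger_force: 0.0
```

```bash
python3 - <<'E'
from h import *
o=[]
for cam,(x,y) in (("top",(215,170)),("side",(235,140))):
    im,_=snapshot(cam); o.append(cv2.resize(im[y:y+100,x:x+130],(400,308),interpolation=cv2.INTER_CUBIC))
cv2.imwrite("pics/m3.png",np.hstack(o)); s=r.get_state(); print(s["eef_pos"],s["ft_force"],abs(s["joint_vel"]).max())
E
```

```text
[ 0.42078846 -0.18187757  0.21269736] [-0.30174963  0.61083659  1.18969122] 0.021529166147100605
```

View pics/m3.png

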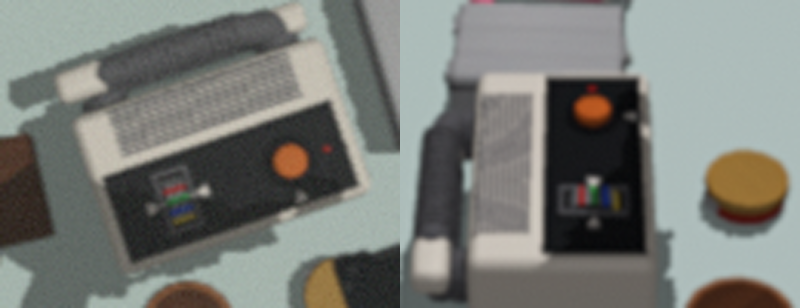

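Green is still between the pointers, the button is back up, and nothing else has moved.

```bash
python3 -c "
from plant import job; print(job.hand_in())"
```

```text
the job is handed in; nothing more can be done
None
```

I rolled the wheel one click from blue to green and pressed the start button fully in; the last pictures show green at the pointers, the button back up and nothing else moved. The job is handed in, but no verdict came back.

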